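# Hold two spice jars snug with the rack's sliding stop

## Robot

A 7-joint arm with a two-finger parallel gripper is mounted at the origin on a cart in front of the work surface, level with it; the furniture and walls round the work are solid. World frame = base frame: x ahead of the robot, y to its left, z up, the work surface at z = 0. Lengths are in m, angles in rad, forces in N, time in s.
With the tool pointing down it reaches from about 0.4 to 0.925 m from the base axis. Payload 5.6 kg.
Tool frame: the origin (TCP) lies at the very end of the fingers, on their centre line; the grasp point (between the pads) lies 19 mm behind it; z points along the fingers, y is the line along which they close (so a half turn about z gives the same grasp; the last joint's range is limited). The gripper opens to 85 mm and grips with 20 to 120 N. Pads are 22 mm wide; open, the fingers measure 114 mm over their backs; the gripper's body (76 mm by 85 mm) begins 54 mm behind the grasp point. The pads swing forward as they close: fully open they stand 13 mm farther back than shut.
Start: joints at [1.073, 0.468, -0.012, 1.603, 0.006, 1.071, -0.056], TCP at [0.285, -0.584, 0.205] pointing down, gripper open.
Joint ranges: [-2.53, 2.53], [-0.31, 2.02], [-1.57, 1.55], [0.28, 2.44], [-1.29, 4.43], [0.15, 1.84], [-2.92, 2.92]. Speed limits (rad/s): [2.57, 2.57, 3.14, 3.14, 3.14, 3.14, 3.14].

## Interface

Orientations are given as a rotation vector (axis times angle).
In Python, from plant import manip gives the robot as it stands.
- The arm moves only by the shell command python3 inch.py 'ROWS' [FORCE]. ROWS is a JSON list that holds a single list of rows (three levels of brackets), with 1 to 20 rows, each of 5 numbers: dx, dy, dz in shares of 0.8 m (1.0 is 0.8 m), then a turn about the tool's z in a scale on which 1.0 is pi/2 rad, then the opening from 0.0 (shut) to 1.0 (fully open); each row is the pose to reach, as a shift and turn from the pose commanded when the command began, along the tool's axes at that moment; what a row does not reach only later rows make up. A row lasts 1/12 s, in which the tool goes at most 0.0417 m and 0.125 rad, less where a joint would pass 70% of its speed; a pose out of reach is approached as far as the arm can. The fingers move at their own pace and stop on an object; FORCE is the grip in N (left out, the last holds). Time passes only in rows, so rows that do not move let the fingers close. It prints the time, the measured TCP pose, the force, the opening and the grip force at its end. Input that does not fit is refused with a message, and nothing moves.
- manip.sense(): the state, without advancing time (a new reading comes with each control period).
- manip.snapshot(name): name is "scene" or "top" or "wrist"; returns (picture, depth): 480x640x3 uint8, red, green, blue; 480x640 float32, m along the optical axis (not along the pixel's ray), 0 where there is no reading.
- manip.calibration(name): a dict with "intrinsics" (3x3 intrinsics, pixels), "position" and "orientation" of the camera in the world; the wrist camera has in their place "T_tool_cam" (4x4, takes a point from camera to tool coordinates, whose origin is the TCP and whose axes are the flange's). Camera axes: x right, y down, z forward; pixel columns grow to the right and rows downward; lengths in m; the calibration is good to about 2 mm. A picture is of the moment at which its call begins: read the wrist's pose just before it. calibration takes no time and is no camera call.
- manip.hand_in(): hands the job in; it is judged then, once.
The state is a dict: "clock": time; "joints": joint angles; "dq": joint speeds; "joint_efforts": joint torques, N m; "ee_pos": TCP position; "tool_rot": TCP orientation; "contact_force": force on the tool from outside, world axes, zero at the start; "torque": the same for the moment, N m; "opening": opening from 0.0 (shut) to 1.0 (fully open); "gripper_force": force on a finger pad.
Only numpy, scipy, OpenCV 4.12 (cv2) and the standard library are available. Lean on these libraries where they do the work, as an engineer would, in place of code of your own. Each camera call takes 0.05 s, during which the arm holds its last target. There are 200 camera calls.

## Task

Stand the spice jar that is out on the worktop upright in the jar rack, in the free space between the jar already there and the sliding stop. Then slide the stop gently along its rail until both jars are held snug, without gaps, between it and the rack's fixed end, never forcing the stop crooked on its rail. Let go, and do not disturb the other things on the worktop.

Things in the scene. Friction and masses are not known exactly. Their poses are not given: they have to be found in the camera images.
- rack: Jar rack of pale wood fixed to the worktop, 300 long (its y) x 100 deep (x), 70 high at its fixed end, a wall at -y. Origin: centre of its underside; z up. Jars stand on its board, 14 mm above the worktop, in a channel 52 wide along y between two lips that rise 12 above the board. A rail runs along y in front, x = -30, 30 to 44 mm up; the post at its +y end (y = 137 to 149) is 48 high.
- channel (a point): Middle of the channel on the board's top, at rack x = +14, y = 0, z = 14; axes as the rack's. Wall cabinets hang 0.49 m above the worktop from about x = 0.58 m on: keep the wrist clear of them.
- end_face (a point): Foot of the fixed end's inner face in the middle of the channel, at rack x = +14, y = -133, z = 14; axes as the rack's.
- slide (a joint): Travel of the grey sliding stop along the rail towards the fixed end (rack -y), in m, 0 to 0.175. At 0 the stop's inner face stands at rack y = +60 mm. Stiff: it takes 6.5 N to move and stays where it is left.
- skew (a joint): How crooked the stop is on its rail, rad: 0 square, at most 0.2 either way; more than 0.12 is too much. It pivots about the upright line through the rail and springs back, 3 N m per rad (about 1500 N/m at the middle of the channel). Pushing the arm near its free tip, or pushing on hard after it meets the jars, forces it crooked.
- stop_face (a point): Middle of the channel on the inner (jar side) face of the stop's arm, 45 mm above the worktop. The arm is 10 thick and reaches from the rail across the channel, 28 to 62 mm above the worktop. x runs along the arm away from the rail; y is square to the face, away from the fixed end.
- tab (a point): Middle of the outer (+y) face of the stop's thumb tab, right above the rail: an upright plate 26 wide (x), 12 thick (y), free from 51 to 79 mm above the worktop; this point is at 67. It lies 36 mm in +y of the arm's inner face; the block below the tab ends 4 mm farther in +y. y points out of the face; a push here along -y slides the stop without forcing it crooked.
- jar_in_rack: Spice jar with a dark lid already in the rack near the fixed end: upright cylinder 41 across, 105 high. Origin: centre of its underside; z up. Loose.
- jar_outside: The same kind of spice jar, 41 across, 105 high, standing out on the worktop to the left or right of the rack. Origin: centre of its underside; z up. About 0.11 kg.
- candle_cup: Bystander: copper candle cup, 52 across, 52 high, on the worktop at the other side of the rack. Origin: centre of its underside.
- egg_timer: Bystander: round red and white egg timer, 61 across, 64 high. Origin: centre of its underside.
- mug: Bystander: white mug, 83 across, 86 high. Origin: centre of its underside.

How it is judged:
By the outcome, as a careful person would: the job done as asked, in the order asked, and still so for the second after the job is handed in, with the robot touching nothing.
It also fails if it takes over 67 s, if anything falls off the work surface, if the arm or the gripper's body presses on something with over 40 N, if the wrist force passes 120 N, or if a joint passes its speed limit or range.

## Working session

There is one attempt and no reset: what is moved stays moved. The work goes in short steps, Python scripts to look and compute and a shell command to move; the robot and the scene stay as the last step left them, time stands still between calls to the robot, and variables do not carry over. Pictures are saved under pics/ and viewed, at most 10 in all, crops included, and the job is handed in when it is done.

```bash
ls; mkdir -p pics; python3 - <<'E'
from plant import manip
import cv2,numpy as np
s=manip.sense();print({k:np.round(v,3).tolist() for k,v in s.items()})
for n in("scene","top"):
    p,d=manip.snapshot(n);cv2.imwrite(f"pics/{n}0.png",p[:,:,::-1]);np.savez(f"/tmp/{n}0.npz",p=p,d=d)
    c=manip.calibration(n);print(n,{k:np.round(v,4).tolist() for k,v in c.items()})
print(manip.calibration("wrist"))
E
```

```text
inch.py
pics
plant.py
{'clock': 0.0, 'joints': [1.073, 0.468, -0.012, 1.604, 0.006, 1.071, -0.056], 'dq': [-0.001, -0.001, -0.002, 0.001, 0.003, -0.002, -0.0], 'joint_efforts': [-0.0, -53.238, 0.021, -25.13, 0.011, 0.008, 0.0], 'ee_pos': [0.285, -0.583, 0.204], 'tool_rot': [-3.059, -0.708, 0.001], 'contact_force': [-0.228, 0.808, 0.529], 'torque': [0.039, -0.046, -0.015], 'gripper_force': 0.0, 'opening': 1.001}
scene {'intrinsics': [[453.8075, 0.0, 327.3601], [0.0, 453.8075, 238.25], [0.0, 0.0, 1.0]], 'position': [0.0932, 0.6173, 0.8862], 'orientation': [-0.9051, 2.5928, -0.981]}
top {'intrinsics': [[596.1265, 0.0, 313.8287], [0.0, 596.1265, 238.9064], [0.0, 0.0, 1.0]], 'position': [-0.1456, 0.3281, 1.5636], 'orientation': [-1.5461, 2.3821, -0.5515]}
{'intrinsics': array([[378.00368776,   0.        , 319.13626345],
       [  0.        , 378.00368776, 236.2933954 ],
       [  0.        ,   0.        ,   1.        ]]), 'T_tool_cam': array([[ 1.10728223e-03, -9.45446766e-01, -3.25774749e-01,
         8.32365873e-02],
       [ 9.99998821e-01,  7.00351017e-04,  1.36639294e-03,
         6.09224448e-04],
       [-1.06369511e-03, -3.25775878e-01,  9.45446427e-01,
        -1.68692059e-01],
       [ 0.00000000e+00,  0.00000000e+00,  0.00000000e+00,
         1.00000000e+00]])}
```

View pics/scene0.png

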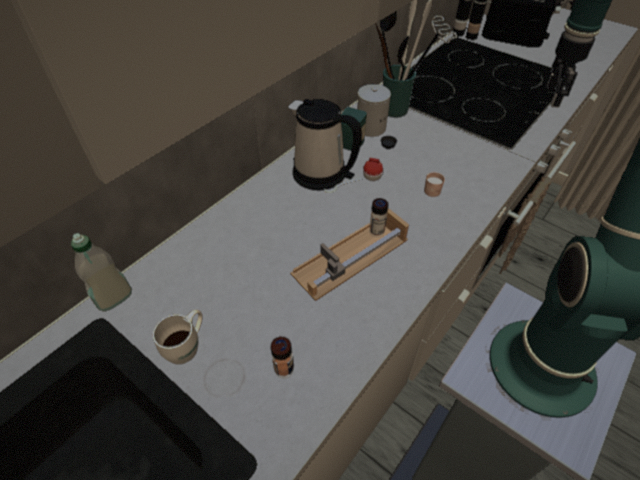

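View pics/top0.png

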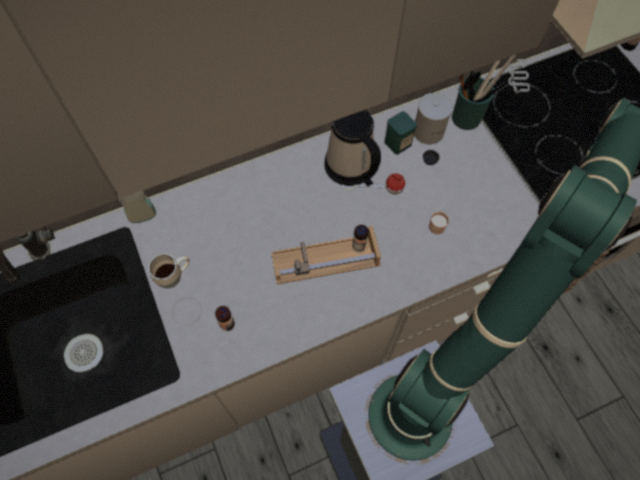

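The scene view shows the outside jar with its lid at about (281,347), the rack from (298,285) to (400,225), the stop at (333,262) and the racked jar's lid at (380,206). In the top view the same lids are at (223,313) and (361,232), with the stop at (302,262).

```bash
cat > h.py <<'E'
import numpy as np,cv2
from scipy.spatial.transform import Rotation as R
from plant import manip
def cam(n):
    c=manip.calibration(n);K=c["intrinsics"]
    if n=="wrist":
        s=manip.sense();T=np.eye(4);T[:3,:3]=R.from_rotvec(s["tool_rot"]).as_matrix();T[:3,3]=s["ee_pos"]
        T=T@c["T_tool_cam"]
    else:
        T=np.eye(4);T[:3,:3]=R.from_rotvec(c["orientation"]).as_matrix();T[:3,3]=c["position"]
    return K,T
def ray(K,T,uv):
    v=np.linalg.inv(K)@np.r_[uv,1.];return T[:3,3],T[:3,:3]@v
def plane(K,T,uv,z):
    o,d=ray(K,T,uv);return o+d*(z-o[2])/d[2]
def cross(rs):
    A=np.zeros((3,3));b=np.zeros(3)
    for o,d in rs:
        d=d/np.linalg.norm(d);P=np.eye(3)-np.outer(d,d);A+=P;b+=P@o
    x=np.linalg.solve(A,b);return x,[float(np.linalg.norm(np.cross(x-o,d/np.linalg.norm(d)))) for o,d in rs]
def cloud(K,T,d):
    v,u=np.mgrid[:480,:640];p=np.stack([(u-K[0,2])/K[0,0]*d,(v-K[1,2])/K[1,1]*d,d],-1)
    return p@T[:3,:3].T+T[:3,3]
E
python3 - <<'E'
from h import *
pix={"jarlid":((281,343),(223,311)),"racklid":((380,203),(361,230)),"cup":((434,178),(439,218)),"timer":((373,162),(396,177)),"tab":((337,268),(302,267)),"mug":((175,325),(165,265))}
Cs,Ct=cam("scene"),cam("top")
for k,(a,b) in pix.items():
    x,e=cross([ray(*Cs,a),ray(*Ct,b)]);print(k,x.round(3),np.round(e,3))
for k,uv in {"A":(276,284),"B":(381,265),"C":(372,229),"D":(273,250)}.items(): print("rack",k,plane(*Ct,uv,0.02).round(3))
E
```

```text
jarlid [0.419 0.337 0.101] [0.001 0.001]
racklid [ 0.479 -0.087  0.115] [0.001 0.001]
cup [ 0.452 -0.33   0.044] [0.001 0.001]
timer [ 0.626 -0.281  0.044] [0.001 0.001]
tab [0.471 0.093 0.047] [0. 0.]
mug [0.609 0.436 0.097] [0.003 0.003]
rack A [0.463 0.176 0.02 ]
rack B [ 0.396 -0.117  0.02 ]
rack C [ 0.508 -0.145  0.02 ]
rack D [0.563 0.144 0.02 ]
```

The rows are not in the units I measure in: shifts go in shares of 0.8 m and turns go in shares of pi/2 rad. I convert before sending: -0.47 m / 0.8 = -0.5875, 0.44 m / 0.8 = 0.55, -0.9 rad / 1.5708 = -0.573.

```bash
python3 inch.py '[[[0.05,-0.0538,-0.025,-0.0637,1],[0.1,-0.1075,-0.05,-0.1273,1],[0.15,-0.16,-0.075,-0.191,1],[0.2,-0.2125,-0.1,-0.2546,1],[0.55,-0.5875,-0.1,-0.573,1],[0.55,-0.5875,-0.1,-0.573,1],[0.55,-0.5875,-0.1,-0.573,1],[0.55,-0.5875,-0.1,-0.573,1],[0.55,-0.5875,-0.1,-0.573,1],[0.55,-0.5875,-0.1,-0.573,1],[0.55,-0.5875,-0.1,-0.573,1],[0.55,-0.5875,-0.1,-0.573,1],[0.55,-0.5875,-0.1,-0.573,1],[0.55,-0.5875,-0.1,-0.573,1],[0.55,-0.5875,-0.1,-0.573,1],[0.55,-0.5875,-0.1,-0.573,1],[0.55,-0.5875,-0.1,-0.573,1],[0.55,-0.5875,-0.1,-0.573,1],[0.55,-0.5875,-0.1,-0.573,1]]]'
python3 - <<'E'
from h import *
s=manip.sense();print(s["ee_pos"].round(3) if hasattr(s["ee_pos"],'round') else s["ee_pos"],s["tool_rot"])
K,T=cam("wrist");p,d=manip.snapshot("wrist");np.savez("/tmp/w1.npz",p=p,d=d,T=T,K=K);cv2.imwrite("pics/w1.png",p[:,:,::-1])
E
```

```text
clock: 1.68
ee_pos: [0.4739, 0.0307, 0.2846]
tool_rot: [-2.448, -1.968, 0.002]
contact_force: [-0.3, -0.6, 0.3]
opening: 1.003
gripper_force: 0.0
[0.474 0.031 0.285] [-2.44833695e+00 -1.96807340e+00  2.03082501e-03]
```

View pics/w1.png

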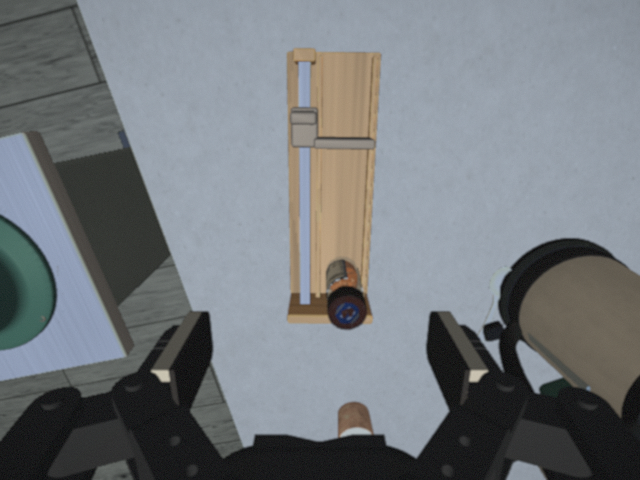

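The wrist view shows the whole rack: post at (304,55), stop block and tab at (304,125), arm at row 143, racked jar lid at (347,308), fixed wall at row ~315. Next I take a second wrist view nearer the outside jar.

In the tool's units: 0.205 m / 0.8 = 0.2563, -0.09 m / 0.8 = -0.1125.

```bash
python3 inch.py '[[[0.0438,-0.0188,0,0,1],[0.0875,-0.0375,0,0,1],[0.1313,-0.0563,0,0,1],[0.175,-0.075,0,0,1],[0.2188,-0.0938,0,0,1],[0.2563,-0.1125,0,0,1],[0.2563,-0.1125,0,0,1],[0.2563,-0.1125,0,0,1]]]'
python3 - <<'E'
from h import *
K,T=cam("wrist");p,d=manip.snapshot("wrist");np.savez("/tmp/w2.npz",p=p,d=d,T=T,K=K);cv2.imwrite("pics/w2.png",p[:,:,::-1])
E
```

```text
clock: 2.4
ee_pos: [0.43, 0.2514, 0.2849]
tool_rot: [-2.446, -1.971, 0.001]
contact_force: [-0.1, -2.0, -0.1]
opening: 1.001
gripper_force: 0.0
```

View pics/w2.png

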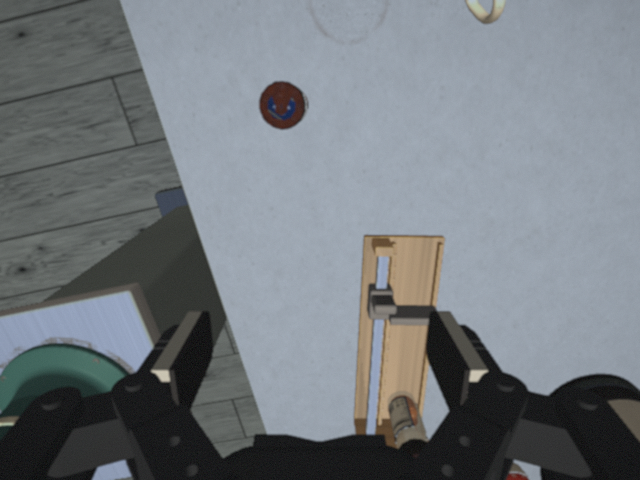

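The second wrist view shows the outside jar's round lid straight on at (284,105), the rack's far end at row 236 and the tab top at about (381,292).

```bash
python3 - <<'E'
from h import *
w1,w2=[np.load(f"/tmp/w{i}.npz") for i in(1,2)]
C1,C2=(w1["K"],w1["T"]),(w2["K"],w2["T"]);Cs,Ct=cam("scene"),cam("top")
P1,P2=cloud(*C1,w1["d"]),cloud(*C2,w2["d"])
def lid(w,P,c,r=40):
    m=np.zeros((480,640),np.uint8);m[c[1]-r:c[1]+r,c[0]-r:c[0]+r]=1
    m&=((P[...,2]>0.095)&(P[...,2]<0.135)).astype(np.uint8)
    k=max(cv2.findContours(m,0,1)[0],key=cv2.contourArea);q=k.reshape(-1,2)
    z=np.median(P[...,2][m>0]);(u,v),rr=cv2.minEnclosingCircle(q)
    e=cv2.fitEllipse(q);return e,(u,v,rr),z
for n,w,P,C,c in(("out",w2,P2,C2,(284,105)),("rack",w1,P1,C1,(347,308))):
    e,mc,z=lid(w,P,c);print(n,np.round(e[0],1),np.round(e[1],1),np.round(mc,1),"z",z.round(4),"at",plane(*C,e[0],z).round(4))
    for r in (e[0],):
        sc={"out":((281,343),(223,311)),"rack":((380,203),(361,230))}[n]
        print("  x-view",cross([ray(*C,r),ray(*Cs,sc[0]),ray(*Ct,sc[1])]))
for n,a,b in(("c1",(289,52),(364,236)),("c2",(381,53),(444,237))):print(n,cross([ray(*C1,a),ray(*C2,b)]))
for n,uv in(("wallL",(288,323)),("wallR",(372,323))):print(n,plane(*C1,uv,.07).round(4), P1[uv[1]-4,uv[0]+(6 if n=="wallL" else -6)].round(4))
for n,P,us in(("1",P1,[(304,112),(304,118),(304,124),(304,132),(304,140),(345,143),(304,200),(340,200),(375,200),(304,55)]),("2",P2,[(381,287),(381,293),(381,300),(410,315),(385,270)])):
    for u in us:print(n,u,P[u[1],u[0]].round(4))
big=cv2.resize(w1["p"][40:160,280:400],(600,600),interpolation=cv2.INTER_CUBIC);b2=cv2.resize(w2["p"][230:330,355:455],(600,600),interpolation=cv2.INTER_CUBIC)
cv2.imwrite("pics/z12.png",cv2.resize(np.hstack([big,b2]),(800,400))[:,:,::-1])
E
```

```text
out [282.1 104.9] [45.2 48.1] [282.1 104.9  24.4] z 0.1052 at [0.4162 0.3399 0.1052]
  x-view (array([0.41660845, 0.33872805, 0.10650117]), [0.0011705867370007217, 0.001370130216104521, 0.001945337723400663])
rack [346.6 307.6] [40.1 44.3] [346.6 307.5  22.2] z 0.119 at [ 0.4775 -0.0807  0.119 ]
  x-view (array([ 0.47776943, -0.08520812,  0.11575235]), [0.0023467445710482755, 0.0015772808962083618, 0.001680199229129845])
c1 (array([0.47066331, 0.1711056 , 0.0089952 ]), [0.001035696298502806, 0.001035696298502894])
c2 (array([0.56661513, 0.14921778, 0.01055626]), [0.00025912667673856524, 0.00025912667673871204])
wallL [ 0.4049 -0.1143  0.07  ] [ 0.4131 -0.1103  0.0705]
wallR [ 0.5005 -0.1352  0.07  ] [ 0.4946 -0.1282  0.0704]
1 (304, 112) [0.4764 0.1093 0.078 ]
1 (304, 118) [0.4752 0.104  0.0792]
1 (304, 124) [0.4739 0.0987 0.0777]
1 (304, 132) [0.4708 0.0901 0.0511]
1 (304, 140) [0.4691 0.0823 0.0517]
1 (345, 143) [0.5094 0.0714 0.0625]
1 (304, 200) [0.4539 0.0186 0.0432]
1 (340, 200) [0.493  0.0024 0.0126]
1 (375, 200) [ 5.35e-01 -9.80e-03  3.00e-04]
1 (304, 55) [0.4871 0.1604 0.0478]
2 (381, 287) [0.4767 0.115  0.0433]
2 (381, 293) [0.4748 0.1118 0.052 ]
2 (381, 300) [0.4724 0.1106 0.066 ]
2 (410, 315) [0.5042 0.076  0.0535]
2 (385, 270) [0.4848 0.1367 0.0445]
```

View pics/z12.png

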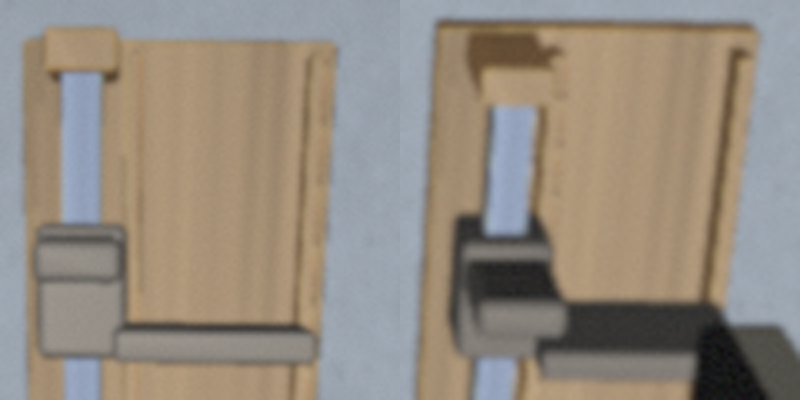

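The zoomed pair confirms the stop is square with the tab above the rail. The rack centre comes out at about (0.486, 0.018) with yaw −0.223. Next: move over the jar, descend and grip.

In the tool's units: 0.233 m / 0.8 = 0.2913, 0.22 m / 0.8 = 0.275.

```bash
python3 inch.py '[[[0.0375,-0.0138,0.0125,0,1],[0.075,-0.0275,0.025,0,1],[0.1038,-0.04,0.0375,0,1],[0.1038,-0.04,0.075,0,1],[0.1038,-0.04,0.1125,0,1],[0.1038,-0.04,0.15,0,1],[0.1038,-0.04,0.1875,0,1],[0.1038,-0.04,0.225,0,1],[0.1038,-0.04,0.25,0,1],[0.1038,-0.04,0.275,0,1],[0.1038,-0.04,0.2913,0,1],[0.1038,-0.04,0.2913,0,1],[0.1038,-0.04,0.2913,0,1]]]' 30
python3 inch.py '[[[0,0,0,0,0.4],[0,0,0,0,0.4],[0,0,0,0,0.4],[0,0,0,0,0.4],[0,0,0,0,0.2],[0,0,0,0,0.2],[0,0,0,0,0.2],[0,0,0,0,0.2],[0,0,0,0,0.2],[0,0,0,0,0.2],[0,0,0,0,0.2],[0,0,0,0,0.2]]]' 30
```

```text
clock: 3.53
ee_pos: [0.4177, 0.3377, 0.0519]
tool_rot: [2.45, 1.966, -0.002]
contact_force: [-0.3, -0.1, 0.1]
opening: 1.001
gripper_force: 0.0
clock: 4.53
ee_pos: [0.4175, 0.3397, 0.0531]
tool_rot: [2.447, 1.969, 0.003]
contact_force: [-0.6, -0.2, 6.8]
opening: 0.464
gripper_force: 29.9
```

In the tool's units: -0.12 m / 0.8 = -0.15, -0.11 m / 0.8 = -0.1375.

```bash
python3 inch.py '[[[0,0,-0.0125,0,0.2],[0,0,-0.0375,0,0.2],[0,0,-0.075,0,0.2],[0,0,-0.1125,0,0.2],[0,0,-0.1375,0,0.2],[0,0,-0.15,0,0.2],[0,0,-0.15,0,0.2]]]'
python3 inch.py '[[[-0.0125,0.005,0,0,0.2],[-0.0375,0.0163,0,0,0.2],[-0.075,0.0325,0,0,0.2],[-0.1125,0.0488,0,0,0.2],[-0.15,0.065,0,0,0.2],[-0.1875,0.0813,0,0,0.2],[-0.225,0.0975,0,0,0.2],[-0.2625,0.1138,0,0,0.2],[-0.3,0.13,0,0,0.2],[-0.3375,0.1463,0,0,0.2],[-0.375,0.1625,0,0,0.2],[-0.4063,0.175,0,0,0.2],[-0.4225,0.1825,0,0,0.2],[-0.43,0.1863,0,0,0.2],[-0.43,0.1863,0,0,0.2],[-0.43,0.1863,0,0,0.2]]]'
python3 - <<'E'
from h import *
for n in("wrist","scene"):
    K,T=cam(n);p,d=manip.snapshot(n);np.savez(f"/tmp/{n}3.npz",p=p,d=d,T=T,K=K)
    if n=="wrist":a=p
    else:b=p[150:330,250:430]
cv2.imwrite("pics/c3.png",np.hstack([cv2.resize(a,(450,338)),cv2.resize(b,(338,338),interpolation=2)])[:,:,::-1])
E
```

```text
clock: 5.12
ee_pos: [0.4179, 0.3398, 0.1744]
tool_rot: [2.448, 1.968, 0.006]
contact_force: [0.3, -0.3, -1.7]
opening: 0.467
gripper_force: 30.7
clock: 6.45
ee_pos: [0.4878, -0.0284, 0.1711]
tool_rot: [-2.446, -1.968, 0.002]
contact_force: [0.4, -0.1, -1.2]
opening: 0.465
gripper_force: 30.7
```

View pics/c3.png

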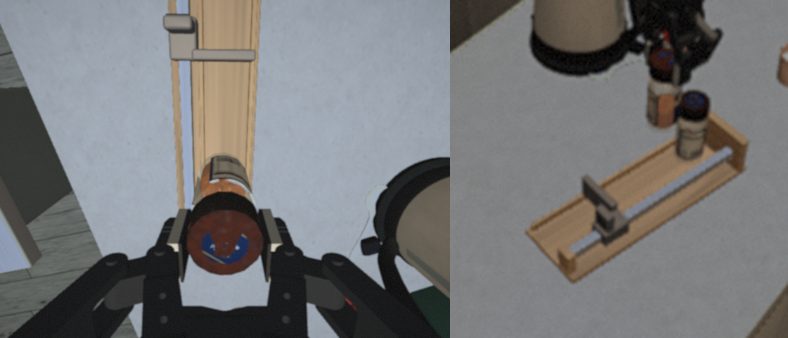

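The held jar hangs centred between the pads, lid at about (321,336) in the full frame. In the scene view it is above the rack beside the racked jar.

```bash
python3 - <<'E'
from h import *
w=np.load("/tmp/wrist3.npz");C=(w["K"],w["T"]);P=cloud(*C,w["d"]);z=P[...,2]
m=((z>0.21)&(z<0.245)).astype(np.uint8);m[:, :262]=0;m[:,372:]=0;m[400:]=0
k=max(cv2.findContours(m,0,1)[0],key=cv2.contourArea);e=cv2.fitEllipse(k);zz=np.median(z[m>0])
L=plane(*C,e[0],zz);print(e,zz,L.round(4),"TCP",manip.sense()["ee_pos"].round(4))
c=np.array([.4857,.0177]);X=np.array([.9752,-.2212]);Y=np.array([.2212,.9752])
print("held in rack",(L[:2]-c)@X,(L[:2]-c)@Y)
# lips from wrist1 board profile at several columns: rack x of z>0.02 points
w=np.load("/tmp/w1.npz");P=cloud(w["K"],w["T"],w["d"]);q=P[150:280].reshape(-1,3);r=(q[:,:2]-c)@np.c_[X,Y]
for a in np.arange(-.054,.056,.004):
    s=(r[:,0]>a)&(r[:,0]<a+.004);print(round(a+.002,3),np.median(q[s,2]).round(4),end=' | ')
E
```

```text
((315.10693359375, 338.21307373046875), (109.3836669921875, 124.56928253173828), 51.25830841064453) 0.22343660045575509 [ 0.4873 -0.0241  0.2234] TCP [ 0.4881 -0.0274  0.1717]
held in rack 0.010798496382201492 -0.04041546026235911
-0.052 0.0003 | -0.048 0.014 | -0.044 0.0141 | -0.04 0.0141 | -0.036 0.0439 | -0.032 0.0441 | -0.028 0.0441 | -0.024 0.016 | -0.02 0.0141 | -0.016 0.0269 | -0.012 0.0148 | -0.008 0.0141 | -0.004 0.0142 | -0.0 0.0143 | 0.004 0.0143 | 0.008 0.0144 | 0.012 0.0143 | 0.016 0.0143 | 0.02 0.0144 | 0.024 0.0142 | 0.028 0.0143 | 0.032 0.0142 | 0.036 0.0142 | 0.04 0.0241 | 0.044 0.0259 | 0.048 0.014 | 0.052 0.0001 | 0.056 0.0001 |
```

```bash
python3 inch.py '[[[0,0.0019,0.0125,0,0.2],[0,0.0019,0.0375,0,0.2],[0,0.0019,0.0625,0,0.2],[0,0.0019,0.0875,0,0.2],[0,0.0019,0.1063,0,0.2],[0,0.0019,0.1188,0,0.2],[0,0.0019,0.125,0,0.2],[0,0.0019,0.125,0,0.2],[0,0.0019,0.125,0,0.2]]]'
python3 inch.py '[[[0,0,0.0013,0,0.2],[0,0,0.0025,0,0.2],[0,0,0.0038,0,0.2],[0,0,0.0038,0,0.2]]]'
```

```text
clock: 7.3
ee_pos: [0.4905, -0.0288, 0.0723]
tool_rot: [2.447, 1.97, 0.001]
contact_force: [0.5, -0.8, -0.2]
opening: 0.468
gripper_force: 30.7
clock: 7.63
ee_pos: [0.4903, -0.0294, 0.0693]
tool_rot: [2.448, 1.968, 0.0]
contact_force: [-0.0, -0.4, -1.1]
opening: 0.463
gripper_force: 30.7
```

In the tool's units: 0.0025 m / 0.8 = 0.0031, 0.002 m / 0.8 = 0.0025.

```bash
python3 inch.py '[[[0,0,0.0013,0,0.2],[0,0,0.0025,0,0.2],[0,0,0.0031,0,0.2],[0,0,0.0031,0,0.2]]]'
```

```text
clock: 7.97
ee_pos: [0.4905, -0.0292, 0.0672]
tool_rot: [2.447, 1.969, 0.0]
contact_force: [-2.4, 0.2, 5.4]
opening: 0.465
gripper_force: 31.4
```

In the tool's units: 0.175 m / 0.8 = 0.2188, 0.17 m / 0.8 = 0.2125.

```bash
python3 inch.py '[[[0,0,0,0,0.5],[0,0,0,0,0.55],[0,0,0,0,0.6],[0,0,0,0,0.7],[0,0,0,0,0.75],[0,0,0,0,0.8],[0,0,0,0,0.8],[0,0,0,0,0.8]]]'
python3 inch.py '[[[0,0,-0.0125,0,0.8],[0,0,-0.0375,0,0.8],[0,0,-0.075,0,0.8],[0,0,-0.1125,0,0.8],[0,0,-0.15,0,0.8],[0.05,-0.0063,-0.15,0,0],[0.1,-0.0175,-0.15,0,0],[0.1438,-0.0288,-0.15,0,0],[0.1875,-0.0438,-0.15,0,0],[0.2125,-0.0563,-0.15,0,0],[0.2188,-0.0563,-0.15,0,0],[0.2188,-0.0563,-0.15,0,0]]]'
python3 - <<'E'
from h import *
for n in("wrist","scene"):
    K,T=cam(n);p,d=manip.snapshot(n);np.savez(f"/tmp/{n}4.npz",p=p,d=d,T=T,K=K)
    if n=="wrist":a=p
    else:b=p[150:330,250:430]
cv2.imwrite("pics/c4.png",np.hstack([cv2.resize(a,(450,338)),cv2.resize(b,(338,338),interpolation=2)])[:,:,::-1])
E
```

```text
clock: 8.63
ee_pos: [0.4902, -0.0292, 0.0665]
tool_rot: [-2.448, -1.969, 0.0]
contact_force: [0.6, 0.5, -0.9]
opening: 0.801
gripper_force: 0.0
clock: 9.63
ee_pos: [0.4835, 0.1534, 0.1874]
tool_rot: [2.444, 1.974, 0.002]
contact_force: [-0.6, -0.3, 0.0]
opening: 0.002
gripper_force: 0.0
```

View pics/c4.png

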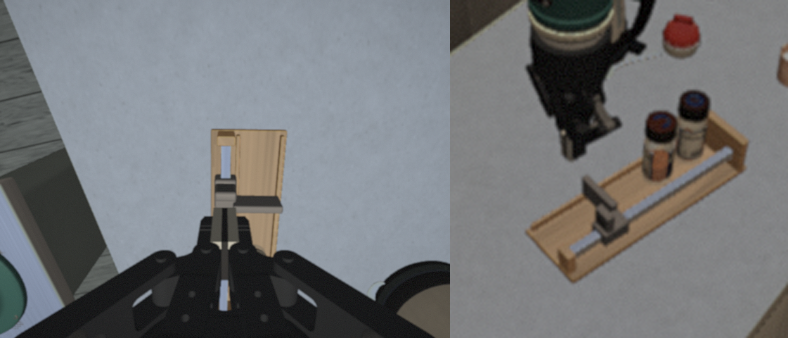

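Both jars stand upright in the channel and the stop is untouched. Next I lower the shut fingers behind the tab.

In the tool's units: 0.129 m / 0.8 = 0.1613, 0.09 m / 0.8 = 0.1125.

```bash
python3 inch.py '[[[-0.005,0.0019,0.0375,0,0],[-0.01,0.0019,0.075,0,0],[-0.01,0.0019,0.1125,0,0],[-0.01,0.0019,0.1375,0,0],[-0.01,0.0019,0.1525,0,0],[-0.01,0.0019,0.1613,0,0],[-0.01,0.0019,0.1613,0,0],[-0.01,0.0019,0.1613,0,0]]]'
python3 inch.py '[[[-0.0038,0,0,0,0],[-0.0075,0,0,0,0],[-0.0113,0,0,0,0],[-0.015,0,0,0,0],[-0.0188,0,0,0,0],[-0.0188,0,0,0,0]]]'
```

```text
clock: 10.4
ee_pos: [0.4842, 0.143, 0.0582]
tool_rot: [2.448, 1.968, 0.001]
contact_force: [-0.3, -0.0, 0.1]
opening: -0.0
gripper_force: 0.0
clock: 10.9
ee_pos: [0.4802, 0.1276, 0.0577]
tool_rot: [2.449, 1.967, -0.001]
contact_force: [-0.8, 0.7, 0.3]
opening: -0.003
gripper_force: 0.0
```

In the tool's units: -0.03 m / 0.8 = -0.0375, -0.027 m / 0.8 = -0.0338.

```bash
python3 inch.py '[[[-0.0038,0,0,0,0],[-0.0075,0,0,0,0],[-0.0113,0,0,0,0],[-0.015,0,0,0,0],[-0.0188,0,0,0,0],[-0.0225,0,0,0,0],[-0.0263,0,0,0,0],[-0.03,0,0,0,0],[-0.0338,0,0,0,0],[-0.0375,0,0,0,0]]]'
python3 inch.py '[[[-0.0038,0,0,0,0],[-0.0075,0,0,0,0],[-0.0113,0,0,0,0],[-0.015,0,0,0,0],[-0.0188,0,0,0,0],[-0.0225,0,0,0,0],[-0.0263,0,0,0,0],[-0.03,0,0,0,0],[-0.0338,0,0,0,0],[-0.0375,0,0,0,0],[-0.04,0,0,0,0],[-0.0425,0,0,0,0],[-0.045,0,0,0,0],[-0.0475,0,0,0,0],[-0.05,0,0,0,0]]]'
python3 - <<'E'
from h import *
for n in("scene","top"):
    p,d=manip.snapshot(n);np.savez(f"/tmp/{n}5.npz",p=p,d=d)
    b=p[180:300,290:410] if n=="scene" else p[210:290,265:385]
    b=cv2.resize(b,(400,int(400*b.shape[0]/b.shape[1])),interpolation=2)
    if n=="scene":a=b
a=np.hstack([a,cv2.copyMakeBorder(b,0,400-b.shape[0],0,0,0)])
cv2.imwrite("pics/c5.png",a[:,:,::-1])
E
```

```text
clock: 11.73
ee_pos: [0.4738, 0.0989, 0.0576]
tool_rot: [2.448, 1.969, -0.0]
contact_force: [0.3, 0.2, 0.5]
opening: 0.004
gripper_force: 0.0
clock: 12.98
ee_pos: [0.4652, 0.06, 0.0575]
tool_rot: [-2.448, -1.969, 0.0]
contact_force: [-0.1, 0.2, -0.1]
opening: -0.002
gripper_force: 0.0
```

View pics/c5.png

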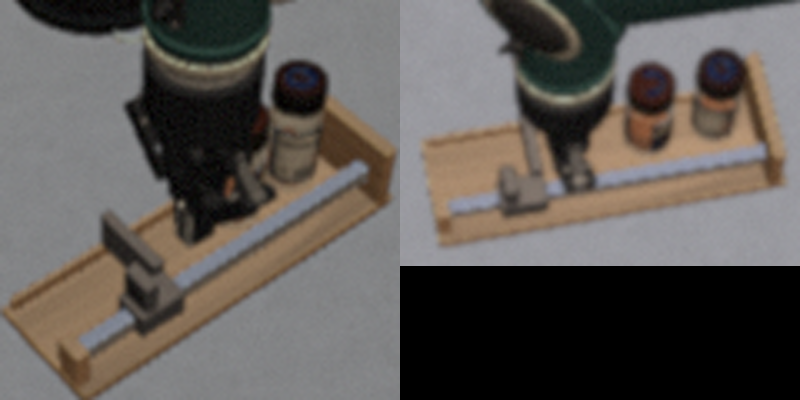

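Unexpected: the finger tips (scene crop (190,235), top crop (178,180)) are on the jar side of the stop, which has not moved. I need to check where the tips actually are.

```bash
python3 - <<'E'
from h import *
c=np.array([.4857,.0177]);A=np.c_[[.9752,-.2212],[.2212,.9752]]
Cs,Ct=cam("scene"),cam("top")
def f(p):return ((p[:2]-c)@A).round(4)
S=lambda u,v:(290+u*.3,180+v*.3);Tt=lambda u,v:(265+(u-400)*.3,210+v*.3)
for n,a,b in(("tip",S(190,238),Tt(582,186)),("tabtop",S(148,268),Tt(510,172)),("armtip top",S(108,218),Tt(527,127)),("jar2lid",S(300,75),Tt(720,62)),("post",S(75,345),Tt(441,217))):
    x,e=cross([ray(*Cs,a),ray(*Ct,b)]);print(n,x.round(4),np.round(e,4),f(x))
s=manip.sense();print(s["ee_pos"],f(s["ee_pos"]),s["joints"])
# stop in earlier and current depth clouds
for n,C in(("scene",Cs),("top",Ct)):
    for i in(0,5):
        P=cloud(*C,np.load(f"/tmp/{n}{i}.npz")["d"]).reshape(-1,3);r=(P[:,:2]-c)@A
        m=(abs(r[:,0]+.03)<.012)&(P[:,2]>.065)&(P[:,2]<.085)&(abs(r[:,1])<.13);print(n,i,m.sum(),np.percentile(r[m,1],[5,50,95]).round(4) if m.any() else '')
E
```

```text
tip [0.4609 0.051  0.0631] [0.0131 0.0131] [-0.0315  0.027 ]
tabtop [0.4733 0.1023 0.0832] [0.0009 0.0009] [-0.0308  0.0798]
armtip top [0.5242 0.0706 0.0611] [0.0081 0.0081] [0.0258 0.0601]
jar2lid [ 0.4811 -0.0889  0.1149] [0.0003 0.0003] [ 0.0191 -0.105 ]
post [0.4791 0.166  0.0519] [0.0054 0.0054] [-0.0392  0.1431]
[0.46517543 0.05976991 0.05751493] [-0.0293  0.0365] [ 0.31886444  0.48371403 -0.6198974   2.11232879  0.44721107  0.67530458
 -0.81949126]
scene 0 65 [0.0804 0.089  0.0919]
scene 5 70 [0.0803 0.0884 0.0921]
top 0 39 [0.0753 0.0833 0.0891]
top 5 38 [0.0611 0.0828 0.089 ]
```

```bash
python3 - <<'E'
from h import *
s=manip.sense();t=s["ee_pos"];Rm=R.from_rotvec(s["tool_rot"]).as_matrix()
for n in("scene","top"):
    P=cloud(*cam(n),np.load(f"/tmp/{n}5.npz")["d"]).reshape(-1,3);q=(P-t)@Rm
    m=(abs(q[:,0])<.04)&(abs(q[:,1])<.03)&(q[:,2]>-.06)&(q[:,2]<.03);q=q[m]
    for z in np.arange(-.06,.03,.006):
        k=(q[:,2]>=z)&(q[:,2]<z+.006)
        if k.any():print(n,round(z,3),k.sum(),"x",np.percentile(q[k,0],[2,98]).round(3),"y",np.percentile(q[k,1],[2,98]).round(3))
K,T=cam("wrist");p,d=manip.snapshot("wrist");cv2.imwrite("pics/w6.png",p[:,:,::-1])
E
```

```text
scene -0.06 15 x [0.006 0.013] y [-0.013  0.005]
scene -0.054 20 x [0.005 0.013] y [-0.014  0.014]
scene -0.048 15 x [0.001 0.014] y [-0.015  0.01 ]
scene -0.042 22 x [-0.003  0.013] y [-0.014  0.013]
scene -0.036 9 x [0.001 0.014] y [-0.011  0.004]
scene -0.03 6 x [0.006 0.013] y [-0.006  0.004]
scene -0.012 2 x [0.022 0.024] y [0.011 0.024]
scene -0.006 32 x [0.02 0.03] y [0.009 0.029]
scene -0.0 25 x [0.022 0.034] y [-0.012  0.026]
scene 0.006 55 x [-0.039  0.038] y [-0.015  0.017]
scene 0.012 118 x [-0.038  0.035] y [-0.015  0.004]
scene 0.018 31 x [-0.038  0.036] y [-0.015 -0.005]
scene 0.024 18 x [-0.033  0.037] y [-0.015  0.007]
top -0.054 2 x [0.009 0.011] y [-0.009 -0.004]
top -0.042 1 x [0.01 0.01] y [-0.001 -0.001]
top -0.03 1 x [0.01 0.01] y [-0. -0.]
top -0.012 11 x [0.017 0.025] y [0.007 0.026]
top -0.006 14 x [0.018 0.026] y [0.001 0.029]
top -0.0 35 x [-0.037  0.039] y [-0.016  0.023]
top 0.006 58 x [-0.036  0.039] y [-0.017  0.013]
top 0.012 41 x [-0.039  0.037] y [-0.017  0.004]
top 0.018 24 x [-0.027  0.038] y [-0.018  0.015]
top 0.024 20 x [-0.038  0.03 ] y [-0.014  0.014]
```

View pics/w6.png

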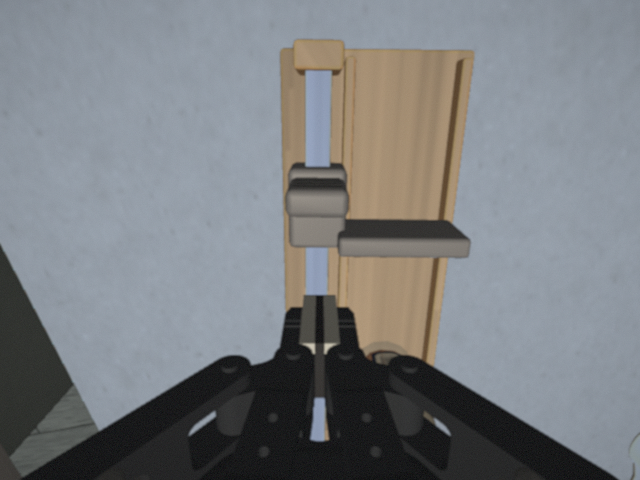

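The wrist view shows the stop untouched behind the fingers. The depth shows the shut fingers end about 27 mm above the reported TCP, so they passed over the tab. I'll lift, go back and come down lower, watching the force.

In the tool's units: 0.078 m / 0.8 = 0.0975, 0.07 m / 0.8 = 0.0875.

```bash
python3 inch.py '[[[0,0,-0.025,0,0],[0,0,-0.05,0,0],[0.025,0,-0.05,0,0],[0.0563,0,-0.05,0,0],[0.0875,0,-0.05,0,0],[0.0975,0,-0.05,0,0],[0.0975,0,-0.025,0,0],[0.0975,0,-0.0063,0,0],[0.0975,0,0,0,0],[0.0975,0,0,0,0]]]'
python3 inch.py '[[[0,0,0.005,0,0],[0,0,0.01,0,0],[0,0,0.0138,0,0],[0,0,0.0138,0,0]]]'
python3 inch.py '[[[0,0,0.005,0,0],[0,0,0.01,0,0],[0,0,0.0138,0,0],[0,0,0.0138,0,0]]]'
python3 - <<'E'
from h import *
s=manip.sense();t=s["ee_pos"];Rm=R.from_rotvec(s["tool_rot"]).as_matrix()
c=np.array([.4857,.0177]);A=np.c_[[.9752,-.2212],[.2212,.9752]];print(((t[:2]-c)@A).round(4))
for n in("scene","top"):
    p,d=manip.snapshot(n)
    P=cloud(*cam(n),d).reshape(-1,3);q=(P-t)@Rm
    m=(abs(q[:,0])<.02)&(abs(q[:,1])<.02)&(q[:,2]>-.06)&(q[:,2]<.03);q=q[m]
    for z in np.arange(-.048,.012,.006):
        k=(q[:,2]>=z)&(q[:,2]<z+.006)
        if k.any():print(n,round(z,3),k.sum(),"x",np.percentile(q[k,0],[2,98]).round(3),"y",np.percentile(q[k,1],[2,98]).round(3))
E
```

```text
clock: 13.97
ee_pos: [0.4808, 0.1358, 0.0563]
tool_rot: [-2.447, -1.968, 0.005]
contact_force: [-1.0, -0.4, 0.1]
opening: -0.002
gripper_force: 0.0
clock: 14.3
ee_pos: [0.4819, 0.136, 0.0464]
tool_rot: [2.448, 1.968, -0.0]
contact_force: [0.4, -0.1, -0.7]
opening: 0.002
gripper_force: 0.0
clock: 14.63
ee_pos: [0.4815, 0.1361, 0.0349]
tool_rot: [-2.448, -1.969, 0.002]
contact_force: [1.2, 0.3, 0.7]
opening: -0.003
gripper_force: 0.0
[-0.0303  0.1146]
scene -0.048 20 x [0.005 0.014] y [-0.014  0.014]
scene -0.042 16 x [-0.003  0.013] y [-0.013  0.011]
scene -0.036 11 x [-0.001  0.013] y [-0.012  0.005]
scene -0.03 2 x [0.009 0.011] y [-0.007 -0.007]
scene -0.024 1 x [-0.019 -0.019] y [-0.002 -0.002]
scene -0.018 3 x [-0.02  -0.019] y [-0.012 -0.002]
scene -0.012 70 x [-0.02   0.019] y [-0.009  0.006]
scene -0.006 23 x [-0.019  0.017] y [-0.01   0.001]
scene -0.0 20 x [-0.019  0.018] y [-0.009 -0.004]
scene 0.006 4 x [-0.005  0.012] y [0.016 0.018]
top -0.036 1 x [0.011 0.011] y [-0.004 -0.004]
top -0.018 3 x [0.015 0.018] y [-0.009 -0.005]
top -0.012 9 x [-0.019  0.018] y [-0.008  0.005]
top -0.006 9 x [-0.019  0.02 ] y [-0.006  0.005]
top -0.0 5 x [0.011 0.019] y [-0.006  0.012]
top 0.006 5 x [-0.016  0.018] y [0.012 0.017]
```

In the tool's units: -0.01 m / 0.8 = -0.0125, -0.008 m / 0.8 = -0.01.

```bash
python3 inch.py '[[[-0.0038,0,0,0,0],[-0.0075,0,0,0,0],[-0.01,0,0,0,0],[-0.0125,0,0,0,0]]]'
python3 inch.py '[[[-0.0025,0,0,0,0],[-0.005,0,0,0,0],[-0.0075,0,0,0,0],[-0.01,0,0,0,0],[-0.0125,0,0,0,0]]]'
```

```text
clock: 15.07
ee_pos: [0.4798, 0.1261, 0.0356]
tool_rot: [2.448, 1.968, -0.0]
contact_force: [0.1, -0.2, 0.9]
opening: -0.001
gripper_force: 0.0
clock: 15.48
ee_pos: [0.4783, 0.1194, 0.0359]
tool_rot: [-2.445, -1.97, -0.007]
contact_force: [1.7, 6.9, -3.0]
opening: 0.005
gripper_force: 3.3
```

The rows are not in the units I measure in: shifts go in shares of 0.8 m and turns go in shares of pi/2 rad. I convert before sending: -0.03 m / 0.8 = -0.0375, -0.027 m / 0.8 = -0.0338.

```bash
python3 inch.py '[[[-0.0038,0,0,0,0],[-0.0075,0,0,0,0],[-0.0113,0,0,0,0],[-0.015,0,0,0,0],[-0.0188,0,0,0,0],[-0.0225,0,0,0,0],[-0.0263,0,0,0,0],[-0.03,0,0,0,0],[-0.0338,0,0,0,0],[-0.0375,0,0,0,0]]]'
python3 inch.py '[[[-0.0038,0,0,0,0],[-0.0075,0,0,0,0],[-0.0113,0,0,0,0],[-0.015,0,0,0,0],[-0.0188,0,0,0,0],[-0.0225,0,0,0,0],[-0.0263,0,0,0,0],[-0.03,0,0,0,0],[-0.0338,0,0,0,0],[-0.0375,0,0,0,0]]]'
python3 - <<'E'
from h import *
for n in("scene","top"):
    p,d=manip.snapshot(n)
    b=p[180:300,290:410] if n=="scene" else p[210:290,265:385]
    b=cv2.resize(b,(400,int(400*b.shape[0]/b.shape[1])),interpolation=2)
    if n=="scene":a=b
a=np.hstack([a,cv2.copyMakeBorder(b,0,400-b.shape[0],0,0,0)])
cv2.imwrite("pics/c7.png",a[:,:,::-1])
E
```

```text
clock: 16.32
ee_pos: [0.4717, 0.0902, 0.0358]
tool_rot: [-2.445, -1.97, -0.006]
contact_force: [0.3, 7.5, -1.9]
opening: 0.0
gripper_force: 3.4
clock: 17.15
ee_pos: [0.465, 0.0609, 0.0358]
tool_rot: [-2.444, -1.97, -0.005]
contact_force: [-0.2, 7.6, -0.8]
opening: -0.002
gripper_force: 3.4
```

View pics/c7.png

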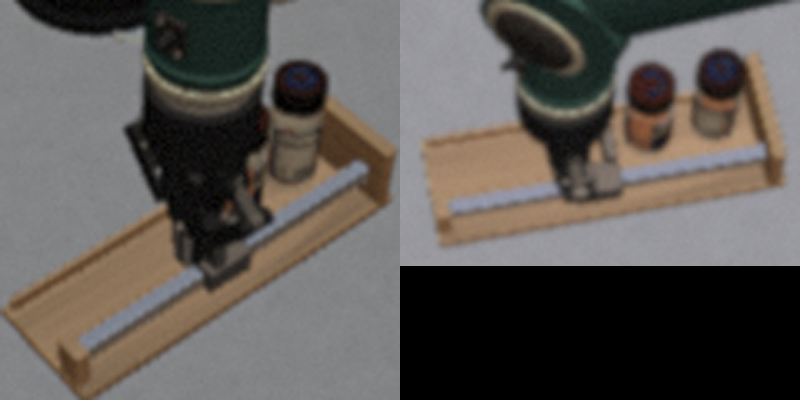

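The stop is sliding square, its arm just short of the first jar. From here I advance slowly in short bursts, watching the force plateau (7.6 N).

In the tool's units: -0.012 m / 0.8 = -0.015, -0.01 m / 0.8 = -0.0125.

```bash
python3 inch.py '[[[-0.0025,0,0,0,0],[-0.005,0,0,0,0],[-0.0075,0,0,0,0],[-0.01,0,0,0,0],[-0.0125,0,0,0,0],[-0.015,0,0,0,0]]]'
python3 inch.py '[[[-0.0025,0,0,0,0],[-0.005,0,0,0,0],[-0.0075,0,0,0,0],[-0.01,0,0,0,0]]]'
python3 inch.py '[[[-0.0025,0,0,0,0],[-0.005,0,0,0,0],[-0.0075,0,0,0,0]]]'
python3 - <<'E'
from h import *
c=np.array([.4857,.0177]);A=np.c_[[.9752,-.2212],[.2212,.9752]];print(((manip.sense()["ee_pos"][:2]-c)@A).round(4))
for n in("top","scene"):
    p,d=manip.snapshot(n);P=cloud(*cam(n),d);r=(P[...,:2]-c)@A;z=P[...,2]
    m=((z>.112)&(z<.125)&(abs(r[...,0]-.014)<.03)&(r[...,1]<0)&(r[...,1]>-.128)).astype(np.uint8)
    k,l,st,ce=cv2.connectedComponentsWithStats(m)
    for i in range(1,k):
        if st[i,4]>15:print(n,st[i,4],r[l==i].mean(0).round(4))
E
```

```text
clock: 17.75
ee_pos: [0.4623, 0.0491, 0.0358]
tool_rot: [-2.445, -1.97, -0.005]
contact_force: [-0.5, 7.2, -1.8]
opening: -0.002
gripper_force: 3.3
clock: 18.08
ee_pos: [0.4605, 0.0416, 0.0358]
tool_rot: [-2.444, -1.97, -0.005]
contact_force: [-2.2, 7.4, 0.0]
opening: 0.003
gripper_force: 3.7
clock: 18.33
ee_pos: [0.4591, 0.0358, 0.0358]
tool_rot: [-2.444, -1.97, -0.005]
contact_force: [-2.1, 7.9, 1.1]
opening: 0.001
gripper_force: 3.7
[-0.0299  0.0117]
top 155 [ 0.012 -0.102]
top 144 [ 0.0097 -0.0565]
scene 119 [ 0.0078 -0.1024]
```

In the tool's units: -0.004 m / 0.8 = -0.005, -0.002 m / 0.8 = -0.0025.

```bash
python3 inch.py '[[[-0.0025,0,0,0,0],[-0.005,0,0,0,0]]]'
python3 inch.py '[[[-0.0019,0,0,0,0],[-0.0038,0,0,0,0]]]'
python3 - <<'E'
from h import *
c=np.array([.4857,.0177]);A=np.c_[[.9752,-.2212],[.2212,.9752]];print(((manip.sense()["ee_pos"][:2]-c)@A).round(4))
p,d=manip.snapshot("top");P=cloud(*cam("top"),d);r=(P[...,:2]-c)@A;z=P[...,2]
m=((z>.112)&(z<.125)&(abs(r[...,0]-.014)<.03)&(r[...,1]<0)&(r[...,1]>-.14)).astype(np.uint8)
k,l,st,ce=cv2.connectedComponentsWithStats(m)
for i in range(1,k):
    if st[i,4]>15:print(st[i,4],r[l==i].mean(0).round(4),np.percentile(r[l==i][:,1],[1,99]).round(4))
w=(z>.066)&(z<.075)&(r[...,1]<-.1)&(abs(r[...,0]+.02)<.03);print("wall y",np.percentile(r[w][:,1],[2,50,98]).round(4))
E
```

```text
clock: 18.6
ee_pos: [0.4583, 0.0319, 0.0357]
tool_rot: [-2.444, -1.97, -0.005]
contact_force: [-1.2, 7.3, -0.3]
opening: -0.0
gripper_force: 3.7
clock: 18.77
ee_pos: [0.4575, 0.029, 0.0357]
tool_rot: [-2.444, -1.97, -0.004]
contact_force: [-1.7, 8.3, 0.9]
opening: -0.002
gripper_force: 4.0
[-0.03    0.0048]
298 [ 0.0105 -0.0837] [-0.1212 -0.0472]
wall y [-0.1457 -0.1396 -0.1054]
```

In the tool's units: -0.002 m / 0.8 = -0.0025, -0.001 m / 0.8 = -0.0013.

```bash
for i in 1; do :; done; python3 inch.py '[[[-0.0013,0,0,0,0],[-0.0025,0,0,0,0]]]'
python3 inch.py '[[[-0.0013,0,0,0,0],[-0.0025,0,0,0,0]]]'
```

```text
clock: 18.98
ee_pos: [0.4571, 0.0273, 0.0357]
tool_rot: [-2.444, -1.97, -0.005]
contact_force: [-1.8, 8.8, 1.3]
opening: -0.002
gripper_force: 4.1
clock: 19.15
ee_pos: [0.4567, 0.0253, 0.0357]
tool_rot: [-2.444, -1.97, -0.005]
contact_force: [-2.6, 9.5, 0.1]
opening: 0.001
gripper_force: 4.1
```

In the tool's units: -0.0015 m / 0.8 = -0.0019, -0.001 m / 0.8 = -0.0013.

```bash
python3 inch.py '[[[-0.0013,0,0,0,0],[-0.0019,0,0,0,0]]]'
```

```text
clock: 19.32
ee_pos: [0.4563, 0.0238, 0.0357]
tool_rot: [-2.444, -1.97, -0.004]
contact_force: [-1.8, 8.3, 1.5]
opening: -0.0
gripper_force: 4.1
```

The pad force is a clean indicator: 3.3 with no jar, 3.7 with one, 4.1 with two. I continue in small steps until it jumps at the fixed end.

In the tool's units: -0.0015 m / 0.8 = -0.0019, -0.001 m / 0.8 = -0.0013.

```bash
python3 inch.py '[[[-0.0013,0,0,0,0],[-0.0019,0,0,0,0]]]'
```

```text
clock: 19.48
ee_pos: [0.456, 0.0223, 0.0357]
tool_rot: [-2.444, -1.97, -0.004]
contact_force: [-1.7, 8.3, 1.9]
opening: 0.0
gripper_force: 4.1
```

In the tool's units: -0.0015 m / 0.8 = -0.0019, -0.001 m / 0.8 = -0.0013.

```bash
python3 inch.py '[[[-0.0013,0,0,0,0],[-0.0019,0,0,0,0]]]'
```

```text
clock: 19.65
ee_pos: [0.4556, 0.0209, 0.0357]
tool_rot: [-2.444, -1.97, -0.004]
contact_force: [-2.4, 9.5, 1.4]
opening: 0.005
gripper_force: 4.1
```

In the tool's units: -0.001 m / 0.8 = -0.0013.

```bash
python3 inch.py '[[[-0.0013,0,0,0,0]]]'
```

```text
clock: 19.73
ee_pos: [0.4554, 0.0201, 0.0357]
tool_rot: [-2.443, -1.97, -0.005]
contact_force: [-1.7, 8.7, 1.8]
opening: 0.001
gripper_force: 4.1
```

In the tool's units: -0.001 m / 0.8 = -0.0013.

```bash
python3 inch.py '[[[-0.0013,0,0,0,0]]]'
```

```text
clock: 19.82
ee_pos: [0.4552, 0.019, 0.0357]
tool_rot: [-2.443, -1.97, -0.004]
contact_force: [-1.6, 9.9, 2.0]
opening: 0.0
gripper_force: 4.1
```

In the tool's units: -0.001 m / 0.8 = -0.0013.

```bash
python3 inch.py '[[[-0.0013,0,0,0,0]]]'
```

```text
clock: 19.9
ee_pos: [0.4549, 0.0181, 0.0357]
tool_rot: [-2.443, -1.97, -0.004]
contact_force: [-3.1, 9.9, 1.4]
opening: -0.005
gripper_force: 4.7
```

```bash
python3 - <<'E'
from h import *
c=np.array([.4857,.0177]);A=np.c_[[.9752,-.2212],[.2212,.9752]];print(((manip.sense()["ee_pos"][:2]-c)@A).round(4))
p,d=manip.snapshot("top");P=cloud(*cam("top"),d);r=(P[...,:2]-c)@A;z=P[...,2]
m=((z>.112)&(z<.125)&(abs(r[...,0]-.014)<.03)&(r[...,1]<0)&(r[...,1]>-.14));print(m.sum(),r[m].mean(0).round(4),np.percentile(r[m][:,1],[1,99]).round(4))
E
```

```text
[-0.0301 -0.0064]
295 [ 0.0108 -0.0957] [-0.1325 -0.0596]
```

In the tool's units: -0.0005 m / 0.8 = -0.0006.

```bash
python3 inch.py '[[[-0.0006,0,0,0,0],[-0.0006,0,0,0,0]]]'
```

```text
clock: 20.12
ee_pos: [0.4548, 0.0179, 0.0357]
tool_rot: [-2.443, -1.97, -0.005]
contact_force: [-2.0, 8.9, 1.4]
opening: 0.002
gripper_force: 4.5
```

In the tool's units: -0.0008 m / 0.8 = -0.001.

```bash
python3 inch.py '[[[-0.001,0,0,0,0],[-0.001,0,0,0,0]]]'
```

```text
clock: 20.28
ee_pos: [0.4546, 0.0176, 0.0357]
tool_rot: [-2.442, -1.97, -0.006]
contact_force: [-1.1, 10.3, 1.4]
opening: 0.002
gripper_force: 5.0
```

The force now climbs steeply with almost no motion, so the jars are against the fixed end with little skew. I back off, lift clear and check.

In the tool's units: -0.2 m / 0.8 = -0.25, -0.18 m / 0.8 = -0.225.

```bash
python3 inch.py '[[[0.0025,0,0,0,0],[0.0063,0,0,0,0],[0.015,0,0,0,0],[0.025,0,0,0,0],[0.025,0,-0.025,0,0],[0.025,0,-0.0625,0,0],[0.025,0,-0.1,0,0],[0.05,0,-0.1375,0,0],[0.0875,0,-0.175,0,0],[0.125,0,-0.2,0,0],[0.1625,0,-0.225,0,0],[0.2,0,-0.25,0,0],[0.2,0,-0.25,0,0],[0.2,0,-0.25,0,0]]]'
python3 - <<'E'
from h import *
c=np.array([.4857,.0177]);A=np.c_[[.9752,-.2212],[.2212,.9752]]
for n in("top","scene","wrist"):
    C=cam(n);p,d=manip.snapshot(n);P=cloud(*C,d);r=(P[...,:2]-c)@A;z=P[...,2];cv2.imwrite(f"pics/e_{n}.png",p[:,:,::-1])
    g=lambda m,t:print(n,t,m.sum(),(r[m].mean(0).round(4),np.percentile(r[m][:,1],[2,98]).round(4)) if m.any() else '')
    g((z>.113)&(z<.125)&(abs(r[...,0]-.014)<.03)&(abs(r[...,1]+.1)<.06),"lids")
    for a in(-.005,.02):g((z>.058)&(z<.067)&(abs(r[...,0]-a-.008)<.008)&(r[...,1]<0)&(r[...,1]>-.053),f"arm top near x={a+.008:.3f}")
    g((z>.07)&(z<.085)&(abs(r[...,0]+.03)<.012)&(abs(r[...,1])<.06),"tab")
    g((z>.066)&(z<.075)&(r[...,1]<-.1)&(abs(r[...,0]+.03)<.02),"wall")
E
```

```text
clock: 21.45
ee_pos: [0.4897, 0.1723, 0.2367]
tool_rot: [2.444, 1.973, 0.004]
contact_force: [-0.5, -1.0, 0.3]
opening: -0.0
gripper_force: 0.0
top lids 308 (array([ 0.0114, -0.0935]), array([-0.1309, -0.0576]))
top arm top near x=0.003 12 (array([ 0.0028, -0.0482]), array([-0.0522, -0.0433]))
top arm top near x=0.028 14 (array([ 0.0278, -0.0479]), array([-0.052 , -0.0429]))
top tab 33 (array([-0.0314, -0.023 ]), array([-0.0297, -0.0171]))
top wall 46 (array([-0.0297, -0.1402]), array([-0.1461, -0.1347]))
scene lids 338 (array([ 0.0118, -0.0893]), array([-0.1277, -0.0527]))
scene arm top near x=0.003 24 (array([ 0.0031, -0.0456]), array([-0.052 , -0.0403]))
scene arm top near x=0.028 21 (array([ 0.0282, -0.0451]), array([-0.0509, -0.04  ]))
scene tab 53 (array([-0.0313, -0.0197]), array([-0.0281, -0.0143]))
scene wall 63 (array([-0.0298, -0.1368]), array([-0.1443, -0.1311]))
wrist lids 0 
wrist arm top near x=0.003 0 
wrist arm top near x=0.028 0 
wrist tab 0 
wrist wall 5 (array([-0.0282, -0.1352]), array([-0.1359, -0.1344]))
```

Between the wall's inner face (−0.1345) and the stop's face (−0.0525) there are 82 mm, exactly two jar widths. The arm is square to within 0.02 rad, and the robot is clear.

```bash
python3 -c "
from plant import manip
print(manip.hand_in())"
```

```text
the job is handed in; nothing more can be done
None
```

I stood the loose jar in the rack and slid the stop up, so both jars are snug (82 mm measured for two 41 mm jars), the stop is square, the arm is clear, and the job was handed in at about 21.6 s; no verdict came back, and I didn't re-check the cup, timer and mug at the end.

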